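# Index a swivel carving vise by clicks and lock it

### The job

Swing the carving vise round by its upright wooden grip, anticlockwise seen from above, until it rests in the third click past the steel index fin on its base, without running on past that click. Let go so it settles, then push the steel lock lever fully home, gently and without forcing it, so its tooth drops into the turntable. Leave the glue bottle, tin, offcut and screwdriver where they stand.

Things in the scene. Friction and masses are not known exactly. Their poses are not given: they have to be found in the camera images.
- vise_base: Grey round base of the vise, 224 mm across (272 mm over its bolt lugs), 14 mm thick, bolted down. Origin: centre of its underside, on the bench, on the vise's upright turning axis. z up; x points level at the index fin; its yaw lies within 0.4 rad of the world's.
- index_fin (a point): Middle of the top of the steel index fin on the base rim, 34 mm above the bench: 94 to 130 mm out from the turning axis, 6 mm thick. One click has the arm and grip straight above it. The target, the third click past it, is 60 degrees anticlockwise of it seen from above (grip at base x 62, y 108 mm). End stops: 75 degrees clockwise and 105 anticlockwise of the fin.
- vise: The turning part: toothed steel turntable, small grey vise with a pale wooden workpiece (top at 132 mm, within 60 mm of the axis) and an arm with the swing grip. Origin as vise_base; x points along the arm. It starts in a click 20, 40 or 60 degrees clockwise of the fin.
- click_ball (a point): Housing of the sprung click roller on the base, top at 44 mm. The roller drops between the turntable's lobes every 20 degrees. Leaving a click, the grip resists at once with about 8 N (7 to 10), falling off towards halfway (10 degrees); there it goes over and is pulled on into the next click. Let go anywhere, the vise settles in the nearest click.
- swing_grip (a point): Middle of the top of the swing grip: a flat upright dark-wood handle 125 mm out from the turning axis, 34 mm long radially, 16 mm thick across (along the arc), from 52 to 152 mm above the bench, free on all sides above 80 mm. x axis radially outwards.
- lock_lever (a joint): Angle of the lock lever about its upright pivot on the base, rad. 0 = fully home, tooth between two lobes of the turntable; starts swung out at 0.28 to 0.42, limit 0.45. It stays where it is left; 3 to 5 N at the paddle moves it. It goes home only when the vise rests in a click: against a lobe it stops at about 0.2. More than 35 N on it is forcing it.
- lock_paddle (a point): Middle of the top of the lever's upright steel paddle: 10 mm thick (x axis, outwards), 30 mm wide (y), from 45 to 125 mm above the bench. The pivot lies at x -0.022, y +0.070 m from here in this point's axes. Push its outer face towards the turntable (-x), 20 to 35 mm, to lock. Home, it stands 113 mm out from the turning axis, about 112 degrees anticlockwise of the fin.
- glue_bottle: White glue bottle, 60 mm wide, 170 mm tall, origin under its centre.
- offcut: Pale wood offcut, 160 x 50 x 35 mm, origin under its centre.
- varnish_tin: Tin, 90 mm wide, 110 mm tall, origin under its centre.
- screwdriver: Screwdriver lying, 220 mm long.

How it is judged:
On the way, in this order (a step that is already met when the one before it is completed fails the run):
1. the vise rests, let go, in the third click past the fin, the lock lever still out (x of swing_grip in the frame of vise_base between 0.0535 and 0.0715 m and y of swing_grip in the frame of vise_base above 0.09 m and linear speed of vise below 0.01 m/s and value of joint lock_lever above 0.15 rad and contact force between the fingers and vise below 0.2 N), for 0.3 s.
2. the lock lever is fully home (value of joint lock_lever below 0.06 rad), for 0.2 s.
At the end, for the whole second after the job is handed in: The vise rests within about 5 degrees of the third click past the fin (60 degrees anticlockwise of it), the lock lever is within 0.06 rad of fully home, and nothing moves (x of swing_grip in the frame of vise_base between 0.0535 and 0.0715 m and y of swing_grip in the frame of vise_base above 0.09 m and linear speed of vise below 0.01 m/s and value of joint lock_lever below 0.06 rad); the robot touches nothing.
It fails at once if the lock lever is forced (pushed with more than 35 N) (contact force between the fingers and lock_lever above 35 N).
It fails at once if the vise is run on past the third click (over halfway to the fourth) (x of swing_grip in the frame of vise_base below 0.036 m and y of swing_grip in the frame of vise_base above 0 m).
It fails at once if the bottle, tin, offcut or screwdriver is moved more than 40 mm (distance of any of glue_bottle, offcut, varnish_tin, screwdriver from where it was at the start of the episode above 0.04 m).
It also fails if it takes over 64 s, if anything falls off the work surface, if the arm or the gripper's body presses on something with over 40 N, if the wrist force passes 120 N, or if a joint passes its speed limit or range.

### The arm

A 6-joint arm with a two-finger parallel gripper is mounted at the origin on the work surface. World frame = base frame: x ahead of the robot, y to its left, z up, the work surface at z = 0. Lengths are in m, angles in rad, forces in N, time in s.
With the tool pointing down it reaches from about 0.35 to 0.875 m from the base axis. Payload 4.2 kg.
Tool frame: the origin (TCP) lies on the centre line of the jaws, within the pads' length; the fingertips stand bot.tip_reach ahead of it and the grasp point (between the pads) lies 6 mm ahead of it (bot.tip_reach is the distance from the TCP to the fingertips, in m); z points along the fingers, x is the direction in which the jaws open and shut, and the axes are right-handed (so a half turn about z gives the same grasp; the last joint's range is limited). The gripper opens to 87 mm and grips with 3 to 60 N. Pads are 19 mm wide; open, the fingers measure 117 mm over their backs; the gripper's body (75 mm by 190 mm) begins 51 mm behind the grasp point.
Start: joints at [-1.059, 0.385, 0.008, 0, -1.194, -0.259], TCP at [0.156, -0.605, 0.248] pointing down, gripper open.
Joint ranges: [-3.14, 3.14], [-1.21, 2.06], [-1.07, 1.41], [-3.16, 2.05], [-2.99, -0.16], [-3.1, 3.1]. Speed limits (rad/s): [2.79, 2.79, 3.14, 3.14, 3.14, 3.14].

### API

Orientations are given as a 3x3 rotation matrix whose columns are the frame's x, y, z axes.
In Python, from workcell import telemetry, imaging, bot gives the robot as it stands.
- The arm moves only by the shell command python3 -m crank 'ROWS' [FORCE]. ROWS is JSON, a list of rows, each an object with "twist": the turn, a rotation vector about the tool's x, y, z in rad, a list of three; "dp": the shift along the tool's x, y, z in mm, a list of three; "hand": the finger opening in mm, from 0 to 87. In form: [{"twist": [wx, wy, wz], "dp": [dx, dy, dz], "hand": hand}, ...]. A call has exactly 10 rows; each row shifts and turns the pose as measured when the row begins, along the tool's axes as they then stand; what a row does not reach is not made up. A row lasts 1/12 s, in which the tool goes at most 41.7 mm and 7.16 degrees, less where a joint would pass 70% of its speed; a pose out of reach is approached as far as the arm can. A call is refused whole if a number of a shift passes 41.7 or a number of a turn 0.125, either way. A call with a gripper value outside its range is refused whole. The fingers move at their own pace and stop on an object; FORCE is the grip in N (left out, the last holds). Time passes only in rows, so rows that do not move let the fingers close, or fill a call up. It gives the time, the measured TCP pose, the force and the opening at its end, in the units of the state.
- telemetry.get_obs(): the state, without advancing time (a new reading comes with each control period).
- imaging.capture(name): name is "scene" or "top" or "wrist"; returns the picture (400x640x3 uint8, red, green, blue); there is no depth.
- imaging.calibration(name): a dict with "vertical_fov" (degrees; the focal length in pixels is half the picture's height over the tangent of half this angle, whatever the lens; pixels are square), "cx", "cy" (the principal point, pixels), "T" (4x4, takes a point from camera to world coordinates). Camera axes: x right, y up, looking along -z (the intrinsics and any distortion apply to the point x, -y, -z); pixel columns grow to the right and rows downward; lengths in m; the calibration is good to about 2 mm. A picture is of the moment at which its call begins: read the wrist's pose just before it. calibration takes no time and is no camera call; for the wrist camera it gives the pose at the moment of the call.
- bot.hand_in(): hands the job in, once; it reports no verdict.
The state is a dict: "clock": time; "joint_positions": joint angles; "qd": joint speeds; "joint_torque": joint torques, N m; "eef_pos": TCP position; "ee_rot": TCP orientation; "ft_force": force on the tool from outside, world axes, zero at the start; "torque": the same for the moment, N m; "width": finger opening in m.
Only numpy, scipy, OpenCV 4.12 (cv2) and the standard library are available. Lean on these libraries where they do the work, as an engineer would, in place of code of your own. Each camera call takes 0.05 s, during which the arm holds its last target.

## Working session

There is one attempt and no reset: what is moved stays moved. The work goes in short steps, Python scripts to look and compute and a shell command to move; the robot and the scene stay as the last step left them, time stands still between calls to the robot, and variables do not carry over. Pictures are saved under pics/ and viewed, and the job is handed in when it is done.

```bash
mkdir -p pics; ls; python3 - <<'E'
from workcell import telemetry, imaging, bot
import cv2
o=telemetry.get_obs(); print(o); print(bot.tip_reach)
for n in ("scene","top","wrist"):
    c=imaging.calibration(n); print(n,c)
    cv2.imwrite(f"pics/{n}0.png",imaging.capture(n)[:,:,::-1])
E
```

```text
pics
{'clock': 0.0, 'joint_positions': array([-1.05944003e+00,  3.85559018e-01,  6.60239811e-03, -5.24645839e-04,
       -1.19396907e+00, -2.58585060e-01]), 'qd': array([ 0.00070705,  0.00029578,  0.00102819, -0.00067975, -0.00032374,
        0.00151592]), 'joint_torque': array([-9.61372425e-04, -3.90661883e+01,  1.87400937e+01,  4.21970844e+00,
        1.09306216e-02, -2.02819028e-04]), 'eef_pos': array([ 0.15618288, -0.60459904,  0.24644507]), 'ee_rot': array([[-2.49899991e-01,  9.68271457e-01, -6.16568190e-04],
       [ 9.68269192e-01,  2.49900741e-01,  2.09565904e-03],
       [ 2.18324768e-03, -7.32988086e-05, -9.99997614e-01]]), 'ft_force': array([-0.73204885,  0.7450583 ,  0.02217653]), 'torque': array([ 0.00100888,  0.03480241, -0.04497304]), 'width': 0.08642727847195526}
0.025
scene {'vertical_fov': 46.79772871598293, 'cx': 318.7188258079742, 'cy': 203.0102258209505, 'T': array([[-0.64991095, -0.4827153 ,  0.58702785,  1.35445827],
       [ 0.75994116, -0.42317221,  0.49337077,  0.66313473],
       [ 0.01025626,  0.76675369,  0.64185948,  0.96405055],
       [ 0.        ,  0.        ,  0.        ,  1.        ]])}
top {'vertical_fov': 54.755832969016566, 'cx': 319.1579517644421, 'cy': 201.94427389831864, 'T': array([[-3.03245439e-02,  9.93349479e-01, -1.11073103e-01,
         4.61989716e-01],
       [-9.99540066e-01, -3.01056937e-02,  3.64734021e-03,
         1.35832751e-02],
       [ 2.79150680e-04,  1.11132620e-01,  9.93805546e-01,
         1.02218735e+00],
       [ 0.00000000e+00,  0.00000000e+00,  0.00000000e+00,
         1.00000000e+00]])}
wrist {'vertical_fov': 71.50281800255223, 'cx': 317.89351757188945, 'cy': 203.9017981099692, 'T': array([[-0.25044494, -0.93488037, -0.25154728,  0.08664331],
       [ 0.96812967, -0.24143917, -0.06657374, -0.62170334],
       [ 0.00150512, -0.26020344,  0.96555264,  0.38323381],
       [ 0.        ,  0.        ,  0.        ,  1.        ]])}
```

View pics/scene0.png

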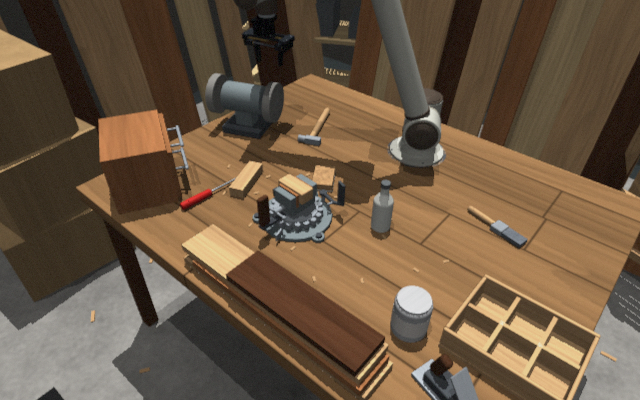

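View pics/top0.png

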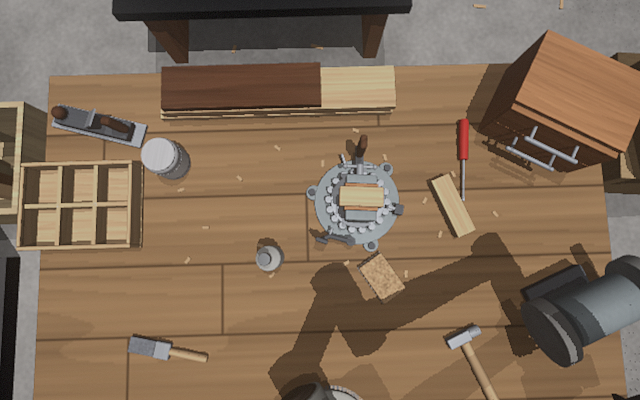

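```bash
cat > h.py <<'E'
import numpy as np, cv2
from workcell import telemetry, imaging, bot
def ray(c,u,v):
    f=200/np.tan(np.radians(c["vertical_fov"]/2)); T=c["T"]
    d=T[:3,:3]@np.array([(u-c["cx"])/f,-(v-c["cy"])/f,-1]); return T[:3,3],d
def onplane(c,u,v,z):
    o,d=ray(c,u,v); return o+d*(z-o[2])/d[2]
def proj(c,p):
    f=200/np.tan(np.radians(c["vertical_fov"]/2)); T=c["T"]
    q=T[:3,:3].T@(np.asarray(p)-T[:3,3]); return c["cx"]+f*q[0]/-q[2], c["cy"]-f*q[1]/-q[2]
def two(c1,uv1,c2,uv2):
    o1,d1=ray(c1,*uv1);o2,d2=ray(c2,*uv2)
    s=np.linalg.lstsq(np.c_[d1,-d2],o2-o1,rcond=None)[0]
    a=o1+s[0]*d1;b=o2+s[1]*d2; return (a+b)/2,np.linalg.norm(a-b)
E
python3 - <<'E'
import cv2
a=cv2.imread("pics/top0.png")[120:260,290:430]; cv2.imwrite("pics/topz.png",cv2.resize(a,None,fx=4.2,fy=4.2,interpolation=cv2.INTER_CUBIC))
a=cv2.imread("pics/scene0.png")[160:250,235:365]; cv2.imwrite("pics/scenez.png",cv2.resize(a,None,fx=6,fy=6,interpolation=cv2.INTER_CUBIC))
E
```

```text
(no output)
```

View pics/topz.png

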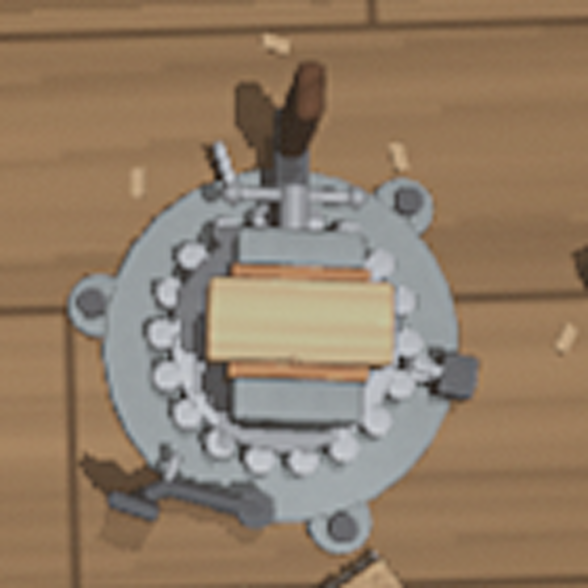

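View pics/scenez.png

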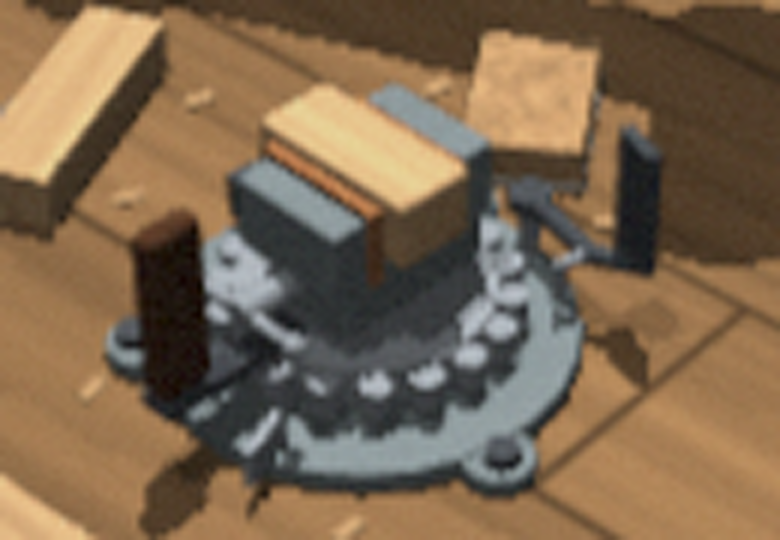

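View pics/wrist0.png

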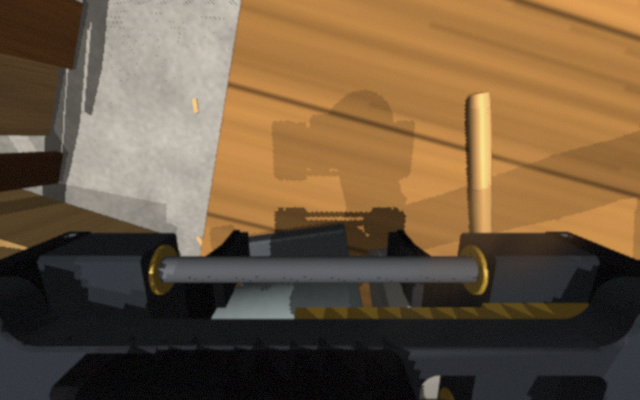

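```bash
python3 - <<'E'
from h import *
ct=imaging.calibration("top"); cs=imaging.calibration("scene")
z=lambda u,v:(290+u/4.2,120+v/4.2)
zs=lambda u,v:(235+u/6,160+v/6)
np.set_printoptions(precision=4,suppress=True)
# base circle fit at z=.014 from edge pts
E=[(103,330),(459,325),(115,270),(150,215),(440,250),(350,178),(300,520),(410,470),(455,370),(230,510)]
P=np.array([onplane(ct,*z(*e),.014)[:2] for e in E])
A=np.c_[2*P,np.ones(len(P))]; s=np.linalg.lstsq(A,(P**2).sum(1),rcond=None)[0]
C=s[:2]; print("C",C,"r",np.sqrt(s[2]+C@C), np.linalg.norm(P-C,axis=1))
for l in [(93,300),(410,200),(343,527)]:
    p=onplane(ct,*z(*l),.018)[:2]-C; print("lug",np.linalg.norm(p),np.degrees(np.arctan2(p[1],p[0])))
def rep(n,t,s=None,h=None):
    if s: p,e=two(ct,z(*t),cs,zs(*s)); print(n,"tri",p,e)
    if h: 
        p=onplane(ct,*z(*t),h); q=p[:2]-C; print(n,"top",p,np.linalg.norm(q),np.degrees(np.arctan2(q[1],q[0])))
        if s:
            p=onplane(cs,*zs(*s),h); q=p[:2]-C; print(n,"scene",p,np.linalg.norm(q),np.degrees(np.arctan2(q[1],q[0])))
rep("grip",(312,78),(167,228),.152)
rep("fin",(218,163),(262,430),.034)
rep("paddle",(133,507),(643,143),.125)
rep("click",(459,370),None,.044)
E
```

```text
C [ 0.5753 -0.0896] r 0.11253424585225083 [0.1117 0.1117 0.1127 0.1134 0.1151 0.1114 0.1135 0.1139 0.1101 0.1118]
lug 0.12014130599734313 76.91009409143936
lug 0.11936193950922949 -44.83000263134505
lug 0.12278534222059288 -164.54400437107813
grip tri [ 0.7001 -0.0945  0.1534] 0.008736939780967781
grip top [ 0.7033 -0.0983  0.152 ] 0.12827301794393997 -3.8879272838658507
grip scene [ 0.6973 -0.0914  0.152 ] 0.12202401323561674 -0.8731688822701843
fin tri [ 0.6827 -0.0523  0.0379] 0.0005959446134120112
fin top [ 0.6838 -0.0528  0.034 ] 0.11450147738669474 18.750942594595692
fin scene [ 0.6797 -0.055   0.034 ] 0.10998814592988096 18.325944895593135
paddle tri [0.4709 0.0087 0.1216] 0.0037151026294381015
paddle top [0.4719 0.0072 0.125 ] 0.14161723009566754 136.8847148023142
paddle scene [0.4734 0.0129 0.125 ] 0.14449639143539533 134.84952154396728
click top [ 0.5494 -0.1933  0.044 ] 0.10692770299779582 -104.0316809318568
```

```bash
python3 - <<'E'
from h import *
ct=imaging.calibration("top"); cs=imaging.calibration("scene")
z=lambda u,v:(290+u/4.2,120+v/4.2)
np.set_printoptions(precision=4,suppress=True)
print("bottle",onplane(ct,265,256,.17),onplane(ct,268,262,.10)); print("pivot",onplane(ct,*z(258,505),.04))
print("grip306,95",onplane(ct,*z(306,95),.152)); print("grinder",onplane(ct,525,320,.15),onplane(ct,640,265,.15)); print("cabinet",onplane(ct,485,125,.2))
print("screwdriver tip",onplane(ct,462,200,.01),"offcut",onplane(ct,433,182,.035),onplane(ct,473,233,.035))
E
python3 -m crank '[{"twist":[0,0,0],"dp":[0,0,-40],"hand":87},{"twist":[0,0,0],"dp":[0,0,-40],"hand":87},{"twist":[0,0,0],"dp":[0,0,-40],"hand":87},{"twist":[0,0,0],"dp":[18,33,0],"hand":87},{"twist":[0,0,0],"dp":[18,33,0],"hand":87},{"twist":[0,0,0],"dp":[18,33,0],"hand":87},{"twist":[0,0,0],"dp":[18,33,0],"hand":87},{"twist":[0,0,0],"dp":[18,33,0],"hand":87},{"twist":[0,0,0],"dp":[18,33,0],"hand":87},{"twist":[0,0,0],"dp":[18,33,0],"hand":87}]' 30
```

```text
bottle [0.442  0.1324 0.17  ] [0.4261 0.1353 0.1   ]
pivot [ 0.4718 -0.0687  0.04  ]
grip306,95 [ 0.6938 -0.0946  0.152 ]
grinder [ 0.2848 -0.4339  0.15  ] [ 0.3962 -0.7012  0.15  ]
cabinet [ 0.7125 -0.3578  0.2   ]
screwdriver tip [ 0.5689 -0.3671  0.01  ] offcut [ 0.6153 -0.286   0.035 ] [ 0.4808 -0.3797  0.035 ]
clock: 0.98
eef_pos: [0.3507, -0.4226, 0.3677]
ee_rot: [[-0.235, 0.972, -0.004], [0.972, 0.235, 0.012], [0.013, -0.001, -1.0]]
ft_force: [0.1, -0.6, 0.0]
width: 0.0869
```

```bash

python3 -m crank '[{"twist":[0,0,0],"dp":[20,34,0],"hand":87},{"twist":[0,0,0],"dp":[20,34,0],"hand":87},{"twist":[0,0,0],"dp":[20,34,0],"hand":87},{"twist":[0,0,0],"dp":[20,34,0],"hand":87},{"twist":[0,0,0],"dp":[20,34,0],"hand":87},{"twist":[0,0,0],"dp":[20,34,0],"hand":87},{"twist":[0,0,0],"dp":[20,34,0],"hand":87},{"twist":[0,0,0],"dp":[20,34,0],"hand":87},{"twist":[0,0,0],"dp":[10,20,0],"hand":87},{"twist":[0,0,0],"dp":[0,0,0],"hand":87}]' 30
```

```text
clock: 1.82
eef_pos: [0.6069, -0.1679, 0.3658]
ee_rot: [[-0.242, 0.97, -0.008], [0.97, 0.242, 0.016], [0.017, -0.004, -1.0]]
ft_force: [-0.8, 0.6, 0.5]
width: 0.0873
```

```bash

python3 -m crank '[{"twist":[0,0,0],"dp":[17,35,0],"hand":87},{"twist":[0,0,0],"dp":[17,35,0],"hand":87},{"twist":[0,0,0],"dp":[17,35,0],"hand":87},{"twist":[-0.004,-0.017,0.09],"dp":[0,0,0],"hand":87},{"twist":[0,0,0.09],"dp":[0,0,0],"hand":87},{"twist":[0,0,0.09],"dp":[0,0,0],"hand":87},{"twist":[0,0,0],"dp":[0,0,40],"hand":87},{"twist":[0,0,0],"dp":[0,0,40],"hand":87},{"twist":[0,0,0],"dp":[0,0,40],"hand":87},{"twist":[0,0,0],"dp":[0,0,10],"hand":87}]' 30
python3 - <<'E'
from h import *
cw=imaging.calibration("wrist")
cv2.imwrite("pics/w1.png",imaging.capture("wrist")[:,:,::-1])
print(telemetry.get_obs()["eef_pos"]); 
for r in ([.7,-.093,.152],[.575,-.09,.132]): print(proj(cw,r))
E
```

```text
clock: 2.65
eef_pos: [0.698, -0.0917, 0.2298]
ee_rot: [[0.039, 0.999, -0.002], [0.999, -0.039, -0.001], [-0.001, -0.002, -1.0]]
ft_force: [-0.9, -0.2, -2.0]
width: 0.0867
[ 0.6982225  -0.09207198  0.23027245]
(np.float64(315.42066023714744), np.float64(223.16650422520098))
(np.float64(312.9192110232848), np.float64(60.34868690777648))
```

View pics/w1.png

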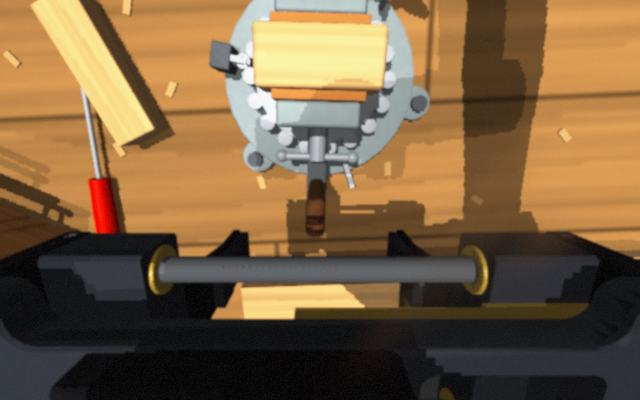

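The wrist picture shows the grip's top at about (316, 218), where (315, 223) was predicted, centred between the jaws. The fin is at (348, 177) and the arm is one click clockwise of it. I'll lower and close.

```bash

python3 -m crank '[{"twist":[0,0,0],"dp":[0,0,30],"hand":87},{"twist":[0,0,0],"dp":[0,0,30],"hand":87},{"twist":[0,0,0],"dp":[0,0,30],"hand":87},{"twist":[0,0,0],"dp":[0,0,4],"hand":87},{"twist":[0,0,0],"dp":[0,0,0],"hand":40},{"twist":[0,0,0],"dp":[0,0,0],"hand":20},{"twist":[0,0,0],"dp":[0,0,0],"hand":10},{"twist":[0,0,0],"dp":[0,0,0],"hand":10},{"twist":[0,0,0],"dp":[0,0,0],"hand":10},{"twist":[0,0,0],"dp":[0,0,0],"hand":10}]' 30
```

```text
clock: 3.53
eef_pos: [0.704, -0.0969, 0.148]
ee_rot: [[0.039, 0.999, 0.019], [0.999, -0.039, -0.006], [-0.005, 0.019, -1.0]]
ft_force: [-0.3, -0.4, 0.1]
width: 0.0548
```

```bash

python3 -m crank '[{"twist":[0,0,0],"dp":[4,-5,8],"hand":55},{"twist":[0.019,0,0],"dp":[2,0,8],"hand":55},{"twist":[0,0,0],"dp":[0,0,0],"hand":40},{"twist":[0,0,0],"dp":[0,0,0],"hand":10},{"twist":[0,0,0],"dp":[0,0,0],"hand":10},{"twist":[0,0,0],"dp":[0,0,0],"hand":10},{"twist":[0,0,0],"dp":[0,0,0],"hand":10},{"twist":[0,0,0],"dp":[0,0,0],"hand":10},{"twist":[0,0,0],"dp":[0,0,0],"hand":10},{"twist":[0,0,0],"dp":[0,0,0],"hand":10}]' 30
```

```text
clock: 4.37
eef_pos: [0.6997, -0.0934, 0.1319]
ee_rot: [[0.041, 0.999, 0.0], [0.999, -0.041, -0.009], [-0.009, 0.0, -1.0]]
ft_force: [-0.0, -2.3, -0.4]
width: 0.0161
```

```bash

python3 -m crank '[{"twist":[0,0,-0.044],"dp":[5.5,-0.1,0],"hand":10},{"twist":[0,0,-0.044],"dp":[5.5,-0.1,0],"hand":10},{"twist":[0,0,-0.044],"dp":[5.5,-0.1,0],"hand":10},{"twist":[0,0,-0.044],"dp":[5.5,-0.1,0],"hand":10},{"twist":[0,0,-0.044],"dp":[5.5,-0.1,0],"hand":10},{"twist":[0,0,-0.044],"dp":[5.5,-0.1,0],"hand":10},{"twist":[0,0,-0.044],"dp":[5.5,-0.1,0],"hand":10},{"twist":[0,0,-0.044],"dp":[5.5,-0.1,0],"hand":10},{"twist":[0,0,0],"dp":[0,0,0],"hand":10},{"twist":[0,0,0],"dp":[0,0,0],"hand":10}]' 30
cat > st.py <<'E'
from h import *
o=telemetry.get_obs(); C=np.array([.5753,-.0896]); q=o["eef_pos"][:2]-C; R=o["ee_rot"]
print("r %.4f th %.2f toolx %.2f"%(np.hypot(*q),np.degrees(np.arctan2(q[1],q[0])),np.degrees(np.arctan2(R[1,0],R[0,0]))),o["eef_pos"],o["ft_force"],o["width"],R[:,2])
E
python3 st.py
```

```text
clock: 5.2
eef_pos: [0.6942, -0.0484, 0.1319]
ee_rot: [[-0.303, 0.953, 0.003], [0.953, 0.303, -0.001], [-0.002, 0.003, -1.0]]
ft_force: [1.7, -3.3, -1.5]
width: 0.0163
r 0.1258 th 19.10 toolx 107.62 [ 0.69421224 -0.04841333  0.131892  ] [ 1.65729767 -3.27105748 -1.48183453] 0.01629297682886177 [ 0.00336221 -0.00108532 -0.99999376]
```

```bash

python3 -m crank '[{"twist":[0,0,-0.044],"dp":[5.5,-0.2,0],"hand":10},{"twist":[0,0,-0.044],"dp":[5.5,-0.2,0],"hand":10},{"twist":[0,0,-0.044],"dp":[5.5,-0.2,0],"hand":10},{"twist":[0,0,-0.044],"dp":[5.5,-0.2,0],"hand":10},{"twist":[0,0,-0.044],"dp":[5.5,-0.2,0],"hand":10},{"twist":[0,0,-0.044],"dp":[5.5,-0.2,0],"hand":10},{"twist":[0,0,-0.044],"dp":[5.5,-0.2,0],"hand":10},{"twist":[0,0,-0.044],"dp":[5.5,-0.2,0],"hand":10},{"twist":[0,0,0],"dp":[0,0,0],"hand":10},{"twist":[0,0,0],"dp":[0,0,0],"hand":10}]' 30
python3 st.py
```

```text
clock: 6.03
eef_pos: [0.6743, -0.0095, 0.1319]
ee_rot: [[-0.607, 0.795, 0.006], [0.795, 0.607, 0.004], [-0.0, 0.007, -1.0]]
ft_force: [2.3, -2.4, -1.3]
width: 0.016
r 0.1274 th 39.00 toolx 127.39 [ 0.67428818 -0.00945013  0.13190874] [ 2.33695475 -2.40484564 -1.29653688] 0.0159722310411169 [ 0.00566481  0.00397691 -0.99997605]
```

```bash

python3 -m crank '[{"twist":[0,0,-0.044],"dp":[5.5,-0.3,0],"hand":10},{"twist":[0,0,-0.044],"dp":[5.5,-0.3,0],"hand":10},{"twist":[0,0,-0.044],"dp":[5.5,-0.3,0],"hand":10},{"twist":[0,0,-0.044],"dp":[5.5,-0.3,0],"hand":10},{"twist":[0,0,-0.044],"dp":[5.5,-0.3,0],"hand":10},{"twist":[0,0,-0.044],"dp":[5.5,-0.3,0],"hand":10},{"twist":[0,0,-0.044],"dp":[5.5,-0.3,0],"hand":10},{"twist":[0,0,-0.044],"dp":[5.5,-0.3,0],"hand":10},{"twist":[0,0,0],"dp":[0,0,0],"hand":10},{"twist":[0,0,0],"dp":[0,0,0],"hand":10}]' 30
python3 st.py
```

```text
clock: 6.87
eef_pos: [0.6427, 0.0202, 0.1319]
ee_rot: [[-0.838, 0.546, 0.007], [0.546, 0.838, 0.011], [-0.0, 0.013, -1.0]]
ft_force: [2.9, -2.1, -1.6]
width: 0.0158
r 0.1288 th 58.44 toolx 146.93 [0.64273856 0.0201839  0.13187902] [ 2.92228615 -2.05326922 -1.58377546] 0.015760152693281397 [ 0.00732344  0.01098495 -0.99991285]
```

```bash

python3 -m crank '[{"twist":[0,0,-0.044],"dp":[5.5,-0.4,0],"hand":10},{"twist":[0,0,-0.044],"dp":[5.5,-0.4,0],"hand":10},{"twist":[0,0,-0.044],"dp":[5.5,-0.4,0],"hand":10},{"twist":[0,0,-0.044],"dp":[5.5,-0.4,0],"hand":10},{"twist":[0,0,-0.044],"dp":[5.5,-0.4,0],"hand":10},{"twist":[0,0,-0.044],"dp":[5.5,-0.4,0],"hand":10},{"twist":[0,0,-0.044],"dp":[5.5,-0.4,0],"hand":10},{"twist":[0,0,-0.044],"dp":[5.5,-0.4,0],"hand":10},{"twist":[0,0,0],"dp":[0,0,0],"hand":10},{"twist":[0,0,0],"dp":[0,0,0],"hand":10}]' 30
python3 st.py
```

```text
clock: 7.7
eef_pos: [0.6028, 0.0376, 0.1319]
ee_rot: [[-0.972, 0.235, 0.005], [0.235, 0.972, 0.019], [-0.0, 0.02, -1.0]]
ft_force: [1.6, 0.7, -2.2]
width: 0.0159
r 0.1301 th 77.82 toolx 166.39 [0.60276223 0.03759588 0.13189826] [ 1.60614427  0.67128932 -2.1550665 ] 0.01587386910027459 [ 0.00493242  0.01948641 -0.99979796]
```

```bash

python3 -m crank '[{"twist":[0,0,0],"dp":[0,0,0],"hand":50},{"twist":[0,0,0],"dp":[0,0,0],"hand":50},{"twist":[0,0,0],"dp":[0,0,0],"hand":50},{"twist":[0,0,0],"dp":[0,0,0],"hand":50},{"twist":[0,0,0],"dp":[0,0,0],"hand":50},{"twist":[0,0,0],"dp":[0,0,0],"hand":50},{"twist":[0,0,0],"dp":[0,0,0],"hand":50},{"twist":[0,0,0],"dp":[0,0,0],"hand":50},{"twist":[0,0,0],"dp":[0,0,0],"hand":50},{"twist":[0,0,0],"dp":[0,0,0],"hand":50}]' 30
python3 st.py
python3 -m crank '[{"twist":[0,0,0],"dp":[0,0,-25],"hand":50},{"twist":[0,0,0],"dp":[0,0,-35],"hand":50},{"twist":[0,0,0],"dp":[0,0,-35],"hand":50},{"twist":[0,0,0],"dp":[0,0,-35],"hand":50},{"twist":[0,0,0],"dp":[0,0,-35],"hand":50},{"twist":[0,0,0],"dp":[0,0,-35],"hand":50},{"twist":[0.02,0,0],"dp":[0,-40,0],"hand":0},{"twist":[0,0,0],"dp":[0,-40,0],"hand":0},{"twist":[0,0,0],"dp":[0,-40,0],"hand":0},{"twist":[0,0,0],"dp":[0,0,0],"hand":0}]' 30
python3 - <<'E'
from h import *
cw=imaging.calibration("wrist")
w=imaging.capture("wrist")[:,:,::-1]; t=imaging.capture("top")[:,:,::-1]; s=imaging.capture("scene")[:,:,::-1]
cv2.imwrite("pics/w2.png",w)
T=cv2.resize(t[120:270,280:430],(400,400),interpolation=cv2.INTER_CUBIC);S=cv2.resize(s[150:250,250:350],(400,400),interpolation=cv2.INTER_CUBIC)
cv2.imwrite("pics/ts2.png",np.hstack([T,S]))
import pickle; pickle.dump(cw,open("cw2.pkl","wb"))
E
```

```text
clock: 8.53
eef_pos: [0.6029, 0.0379, 0.1329]
ee_rot: [[-0.97, 0.243, 0.003], [0.243, 0.97, 0.023], [0.003, 0.023, -1.0]]
ft_force: [-0.3, 0.1, 0.2]
width: 0.0498
r 0.1305 th 77.79 toolx 165.91 [0.60288351 0.03790796 0.13287277] [-0.29456242  0.09654398  0.24282705] 0.04980047203113506 [ 0.00301823  0.02253123 -0.99974158]
clock: 9.37
eef_pos: [0.5721, -0.0855, 0.3418]
ee_rot: [[-0.971, 0.238, -0.004], [0.238, 0.971, -0.001], [0.004, -0.002, -1.0]]
ft_force: [0.1, 0.9, 0.2]
width: 0.0313
```

View pics/w2.png

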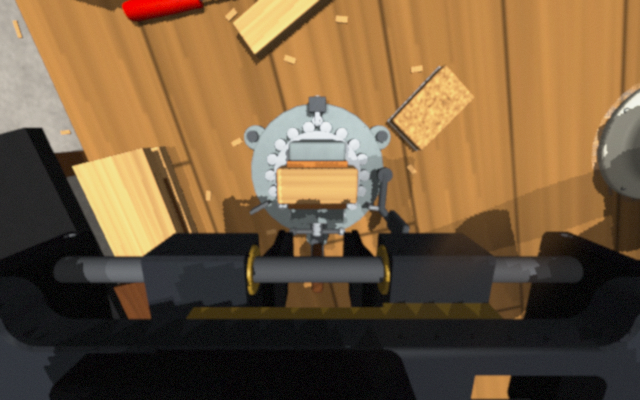

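View pics/ts2.png

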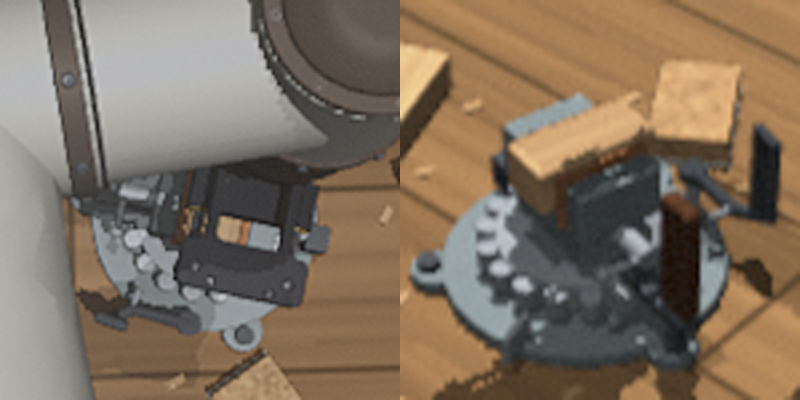

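```bash
python3 - <<'E'
from h import *
ct=imaging.calibration("top"); cs=imaging.calibration("scene")
np.set_printoptions(precision=4,suppress=True)
C=np.array([.5753,-.0896])
P=np.array([[.6997,-.0934],[.6942,-.0484],[.6743,-.0095],[.6427,.0202],[.6028,.0376]])
s=np.linalg.lstsq(np.c_[2*P,np.ones(5)],(P**2).sum(1),rcond=None)[0]; c=s[:2]; print("arc",c,np.sqrt(s[2]+c@c))
g=onplane(cs,320.2,202,.152)[:2]
for k in (C,c): q=g-k; print("grip",g,np.hypot(*q),np.degrees(np.arctan2(q[1],q[0])))
print("pad tri",two(ct,(321.6,239.2),cs,(341.5,183.7))); print(onplane(ct,321.6,239.2,.125),onplane(cs,341.5,183.7,.125))
E
```

```text
arc [ 0.5726 -0.0861] 0.12732396686766448
grip [0.6058 0.0392] 0.13236060344013809 76.6707471069838
grip [0.6058 0.0392] 0.12961173206638765 75.14414585179063
pad tri (array([0.4744, 0.0088, 0.1241]), np.float64(0.003715511216900335))
[0.4754 0.0073 0.125 ] [0.4742 0.011  0.125 ]
```

```bash

python3 -m crank '[{"twist":[0,0,-0.12],"dp":[0,0,0],"hand":0},{"twist":[0,0,-0.12],"dp":[0,0,0],"hand":0},{"twist":[0,0,-0.12],"dp":[0,0,0],"hand":0},{"twist":[0,0,-0.12],"dp":[0,0,0],"hand":0},{"twist":[0,0,-0.12],"dp":[0,0,0],"hand":0},{"twist":[0,0,-0.12],"dp":[0,0,0],"hand":0},{"twist":[0,0,-0.12],"dp":[0,0,0],"hand":0},{"twist":[0,0,-0.12],"dp":[0,0,0],"hand":0},{"twist":[0,0,-0.12],"dp":[0,0,0],"hand":0},{"twist":[0,0,-0.12],"dp":[0,0,0],"hand":0}]' 30
cat > go.py <<'E'
import sys
from h import *
o=telemetry.get_obs(); R=o["ee_rot"]; t=np.array([float(a) for a in sys.argv[1:4]])
print("yaw y",np.degrees(np.arctan2(R[1,1],R[0,1])),"pos",o["eef_pos"].round(4),"dp mm",(R.T@(t-o["eef_pos"])*1000).round(1),"F",o["ft_force"].round(1),"tilt tw",(np.cross(R[:,2],[0,0,-1])@R).round(3))
E
python3 go.py .439 .028 .3
```

```text
clock: 10.35
eef_pos: [0.5766, -0.0671, 0.3347]
ee_rot: [[-0.529, -0.849, -0.014], [-0.849, 0.529, 0.002], [0.006, 0.013, -1.0]]
ft_force: [-0.2, -0.5, 0.7]
width: 0.0008
yaw y 148.07996899085836 pos [ 0.5766 -0.0671  0.3347] dp mm [ -8.2 166.6  36.8] F [-0.2 -0.5  0.7] tilt tw [ 0.013 -0.006  0.   ]
```

```bash

python3 -m crank '[{"twist":[0.013,-0.006,0],"dp":[-1.6,33,0],"hand":0},{"twist":[0,0,0],"dp":[-1.6,33,0],"hand":0},{"twist":[0,0,0],"dp":[-1.6,33,0],"hand":0},{"twist":[0,0,0],"dp":[-1.6,33,0],"hand":0},{"twist":[0,0,0],"dp":[-1.6,33,0],"hand":0},{"twist":[0,0,0],"dp":[0,0,20],"hand":0},{"twist":[0,0,0],"dp":[0,0,30],"hand":0},{"twist":[0,0,0],"dp":[0,0,30],"hand":0},{"twist":[0,0,0],"dp":[0,0,20],"hand":0},{"twist":[0,0,0],"dp":[0,0,0],"hand":0}]' 30
python3 go.py .439 .028 .2
python3 - <<'E'
from h import *
w=imaging.capture("wrist")[:,:,::-1]; s=imaging.capture("scene")[:,:,::-1]
S=cv2.resize(s[120:240,260:410],None,fx=5,fy=5,interpolation=cv2.INTER_CUBIC)
cv2.imwrite("pics/s3.png",S);cv2.imwrite("pics/w3.png",w)
E
```

```text
clock: 11.18
eef_pos: [0.4354, 0.0434, 0.2272]
ee_rot: [[-0.505, -0.863, -0.002], [-0.863, 0.505, 0.003], [-0.002, 0.004, -1.0]]
ft_force: [-0.8, -0.9, 0.4]
width: 0.0004
yaw y 149.64542520860863 pos [0.4354 0.0434 0.2272] dp mm [ 11.5 -11.   27.1] F [-0.8 -0.9  0.4] tilt tw [ 0.004  0.002 -0.   ]
```

View pics/s3.png

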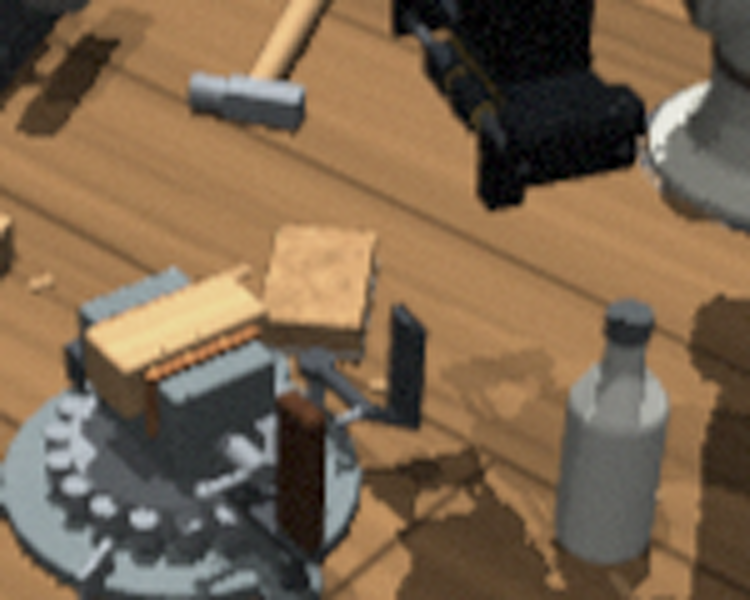

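View pics/w3.png

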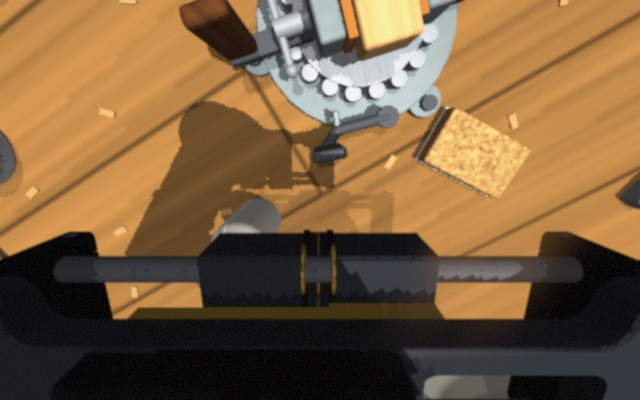

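```bash
python3 - <<'E'
from h import *
np.set_printoptions(precision=4,suppress=True)
ct=imaging.calibration("top"); cs=imaging.calibration("scene"); cw=imaging.calibration("wrist")
print("bottle base",onplane(cs,381,231,0),"cap",onplane(cs,386,184,.17),"top view",onplane(ct,265,256,.17))
print("paddle wrist",onplane(cw,330,152,.125)); print("bottle wrist edge",onplane(cw,280,215,.1))
for p in ([.43,.133,.17],[.43,.133,0],[.4354,.0434,.2]): print(proj(cw,p))
E
```

```text
bottle base [ 0.4487  0.1504 -0.    ] cap [0.4396 0.1412 0.17  ] top view [0.442  0.1324 0.17  ]
paddle wrist [0.4772 0.0098 0.125 ]
bottle wrist edge [0.446  0.0845 0.1   ]
(np.float64(227.62336233239677), np.float64(286.591106697282))
(np.float64(266.551869104949), np.float64(219.8224058600194))
(np.float64(321.10911214226854), np.float64(243.9664362686916))
```

```bash

python3 -m crank '[{"twist":[0.004,0.002,0],"dp":[6,-6,0],"hand":0},{"twist":[0,0,0],"dp":[5,-5,0],"hand":0},{"twist":[0,0,0],"dp":[0,0,20],"hand":0},{"twist":[0,0,0],"dp":[0,0,25],"hand":0},{"twist":[0,0,0],"dp":[0,0,25],"hand":0},{"twist":[0,0,0],"dp":[0,0,15],"hand":0},{"twist":[0,0,0],"dp":[0,0,5],"hand":0},{"twist":[0,0,0],"dp":[0,0,0],"hand":0},{"twist":[0,0,0],"dp":[0,0,0],"hand":0},{"twist":[0,0,0],"dp":[0,0,0],"hand":0}]' 30
python3 go.py .493 .012 .133
```

```text
clock: 12.12
eef_pos: [0.457, 0.0282, 0.1522]
ee_rot: [[-0.504, -0.863, 0.038], [-0.863, 0.505, 0.009], [-0.027, -0.029, -0.999]]
ft_force: [0.7, -0.8, 0.8]
width: 0.0004
yaw y 149.6853878232543 pos [0.457  0.0282 0.1522] dp mm [ -3.6 -38.6  20.5] F [ 0.7 -0.8  0.8] tilt tw [-0.029  0.027  0.   ]
```

```bash

python3 -m crank '[{"twist":[-0.029,0.027,0],"dp":[0,8,0],"hand":0},{"twist":[0,0,0],"dp":[5,8,2],"hand":0},{"twist":[0,0,0],"dp":[5,0,4],"hand":0},{"twist":[0,0,0],"dp":[0,0,4],"hand":0},{"twist":[0,0,0],"dp":[0,0,4],"hand":0},{"twist":[0,0,0],"dp":[0,0,2],"hand":0},{"twist":[0,0,0],"dp":[0,0,0],"hand":0},{"twist":[0,0,0],"dp":[0,0,0],"hand":0},{"twist":[0,0,0],"dp":[0,0,0],"hand":0},{"twist":[0,0,0],"dp":[0,0,0],"hand":0}]' 30
python3 go.py .493 .012 .133
```

```text
clock: 12.95
eef_pos: [0.4398, 0.0274, 0.1393]
ee_rot: [[-0.504, -0.864, 0.011], [-0.864, 0.504, 0.004], [-0.009, -0.008, -1.0]]
ft_force: [0.5, -0.2, -0.6]
width: 0.0005
yaw y 149.72948074913162 pos [0.4398 0.0274 0.1393] dp mm [-13.5 -53.7   6.8] F [ 0.5 -0.2 -0.6] tilt tw [-0.008  0.009 -0.   ]
```

```bash

python3 -m crank '[{"twist":[-0.008,0.009,0],"dp":[0,0,3],"hand":0},{"twist":[0,0,0],"dp":[0,0,3],"hand":0},{"twist":[0,0,0],"dp":[0,0,0],"hand":0},{"twist":[0,0,0],"dp":[-1,-3,0],"hand":0},{"twist":[0,0,0],"dp":[-1,-3,0],"hand":0},{"twist":[0,0,0],"dp":[-1,-3,0],"hand":0},{"twist":[0,0,0],"dp":[-0.5,-2,0],"hand":0},{"twist":[0,0,0],"dp":[0,0,0],"hand":0},{"twist":[0,0,0],"dp":[0,0,0],"hand":0},{"twist":[0,0,0],"dp":[0,0,0],"hand":0}]' 30
python3 go.py .493 .012 .133
python3 - <<'E'
from h import *
w=imaging.capture("wrist")[:,:,::-1]; s=imaging.capture("scene")[:,:,::-1]
S=cv2.resize(s[120:240,260:410],None,fx=5,fy=5,interpolation=cv2.INTER_CUBIC)
cv2.imwrite("pics/s4.png",S)
E
```

```text
clock: 13.78
eef_pos: [0.4533, 0.0248, 0.1326]
ee_rot: [[-0.504, -0.864, -0.001], [-0.864, 0.504, -0.0], [0.001, 0.001, -1.0]]
ft_force: [-0.2, 0.9, 0.1]
width: 0.0008
yaw y 149.72655499876424 pos [0.4533 0.0248 0.1326] dp mm [ -9.  -40.7  -0.4] F [-0.2  0.9  0.1] tilt tw [ 0.001 -0.001  0.   ]
```

View pics/s4.png

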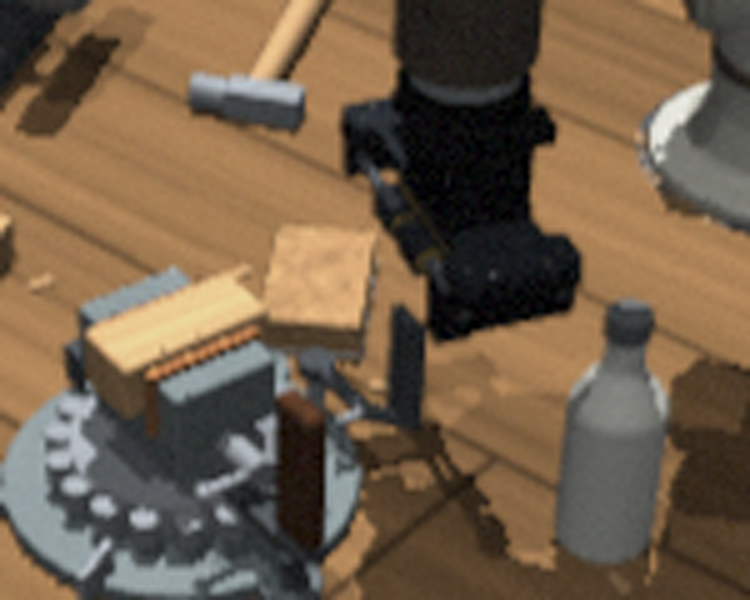

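```bash
python3 - <<'E'
from h import *
cs=imaging.calibration("scene")
for p in ([.4533,.0248,.108],[.4533,.0248,.133],[.4533,.0248,.178],[.4745,.009,.125],[.4745,.009,.045]):
    u,v=proj(cs,p); print((u-260)*5,(v-120)*5)
R=telemetry.get_obs()["ee_rot"]; p0=telemetry.get_obs()["eef_pos"]
for a in (-.095,.095):
  for b in (-.0375,.0375):
    u,v=proj(cs,p0+R@np.array([a,b,-.045])); print("body",(u-260)*5,(v-120)*5)
E
```

```text
445.8394538443352 334.20081808777456
448.04335033159816 301.0966134165497
452.1425419230738 239.52363201064557
404.603128120462 317.3749966037556
399.2879980925119 420.07098705282147
body 454.3245866053087 348.4274558531055
body 578.8105994017684 321.9890181397585
body 336.11467880255105 164.8637354881042
body 450.2423673686053 143.4533060782249
```

```bash

python3 -m crank '[{"twist":[0,0,0],"dp":[-0.7,-3,0],"hand":0},{"twist":[0,0,0],"dp":[-0.7,-3,0],"hand":0},{"twist":[0,0,0],"dp":[-0.7,-3,0],"hand":0},{"twist":[0,0,0.03],"dp":[-0.7,-2.5,0],"hand":0},{"twist":[0,0,0.03],"dp":[-0.7,-2.5,0],"hand":0},{"twist":[0,0,0.03],"dp":[-0.7,-2.5,0],"hand":0},{"twist":[0,0,0.03],"dp":[-0.7,-2.5,0],"hand":0},{"twist":[0,0,0.03],"dp":[-0.7,-2,0],"hand":0},{"twist":[0,0,0],"dp":[0,0,0],"hand":0},{"twist":[0,0,0],"dp":[0,0,0],"hand":0}]' 30
python3 go.py .493 .012 .133
python3 - <<'E'
from h import *
s=imaging.capture("scene")[:,:,::-1]
S=cv2.resize(s[120:240,260:410],None,fx=5,fy=5,interpolation=cv2.INTER_CUBIC)
cv2.imwrite("pics/s5.png",S)
E
```

```text
clock: 14.72
eef_pos: [0.4744, 0.0223, 0.1325]
ee_rot: [[-0.632, -0.775, -0.004], [-0.775, 0.632, 0.008], [-0.004, 0.008, -1.0]]
ft_force: [-1.7, 1.1, 0.6]
width: 0.0006
yaw y 140.76927911581998 pos [0.4744 0.0223 0.1325] dp mm [ -3.7 -20.9  -0.7] F [-1.7  1.1  0.6] tilt tw [ 0.008  0.004 -0.   ]
```

View pics/s5.png

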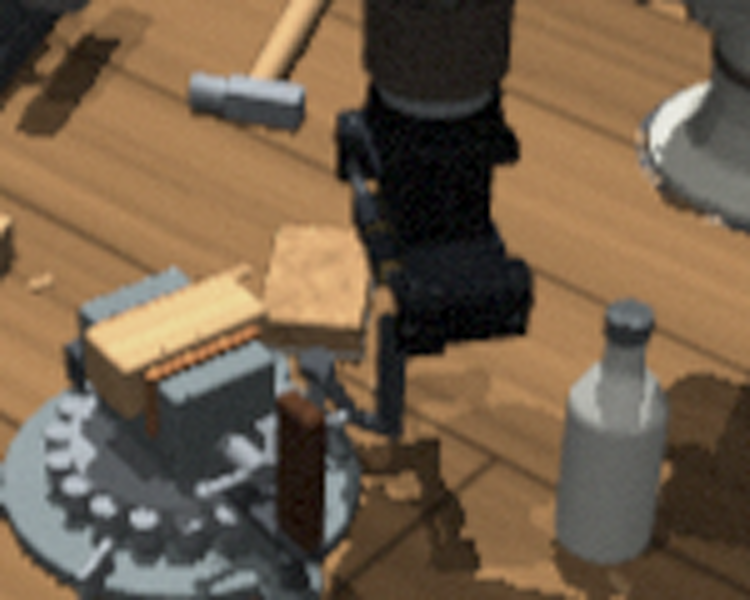

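The paddle has shifted from about x = 405 to 390 and the vise has not moved. I'll continue in small rows.

```bash

python3 -m crank '[{"twist":[0,0,0.03],"dp":[-0.7,-2,0],"hand":0},{"twist":[0,0,0.03],"dp":[-0.7,-2,0],"hand":0},{"twist":[0,0,0.03],"dp":[-0.7,-2,0],"hand":0},{"twist":[0,0,0.03],"dp":[-0.7,-2,0],"hand":0},{"twist":[0,0,0.03],"dp":[-0.7,-2,0],"hand":0},{"twist":[0,0,0],"dp":[-0.7,-2,0],"hand":0},{"twist":[0,0,0],"dp":[-0.7,-2,0],"hand":0},{"twist":[0,0,0],"dp":[0,0,0],"hand":0},{"twist":[0,0,0],"dp":[0,0,0],"hand":0},{"twist":[0,0,0],"dp":[0,0,0],"hand":0}]' 30
python3 go.py .493 .012 .133
```

```text
clock: 15.6
eef_pos: [0.4886, 0.0198, 0.1325]
ee_rot: [[-0.741, -0.671, -0.0], [-0.671, 0.741, 0.015], [-0.01, 0.012, -1.0]]
ft_force: [-1.9, 3.5, 1.3]
width: 0.0
yaw y 132.16207905048097 pos [0.4886 0.0198 0.1325] dp mm [ 2.  -8.7 -0.6] F [-1.9  3.5  1.3] tilt tw [ 0.012  0.01  -0.   ]
```

```bash

python3 -m crank '[{"twist":[0,0,0.01],"dp":[0,-2,0],"hand":0},{"twist":[0,0,0.01],"dp":[0,-2,0],"hand":0},{"twist":[0,0,0],"dp":[0,-1.5,0],"hand":0},{"twist":[0,0,0],"dp":[0,-1.5,0],"hand":0},{"twist":[0,0,0],"dp":[0,0,0],"hand":0},{"twist":[0,0,0],"dp":[0,0,0],"hand":0},{"twist":[0,0,0],"dp":[0,0,0],"hand":0},{"twist":[0,0,0],"dp":[0,0,0],"hand":0},{"twist":[0,0,0],"dp":[0,0,0],"hand":0},{"twist":[0,0,0],"dp":[0,0,0],"hand":0}]' 30
python3 go.py .493 .012 .133
python3 - <<'E'
from h import *
s=imaging.capture("scene")[:,:,::-1]
S=cv2.resize(s[120:240,260:410],None,fx=5,fy=5,interpolation=cv2.INTER_CUBIC)
cv2.imwrite("pics/s6.png",S)
E
```

```text
clock: 16.43
eef_pos: [0.4937, 0.0173, 0.1325]
ee_rot: [[-0.755, -0.656, 0.003], [-0.656, 0.755, 0.021], [-0.016, 0.014, -1.0]]
ft_force: [-2.2, 2.9, 1.0]
width: 0.0005
yaw y 131.00542771173352 pos [0.4937 0.0173 0.1325] dp mm [ 4.  -3.5 -0.6] F [-2.2  2.9  1. ] tilt tw [0.014 0.016 0.   ]
```

View pics/s6.png

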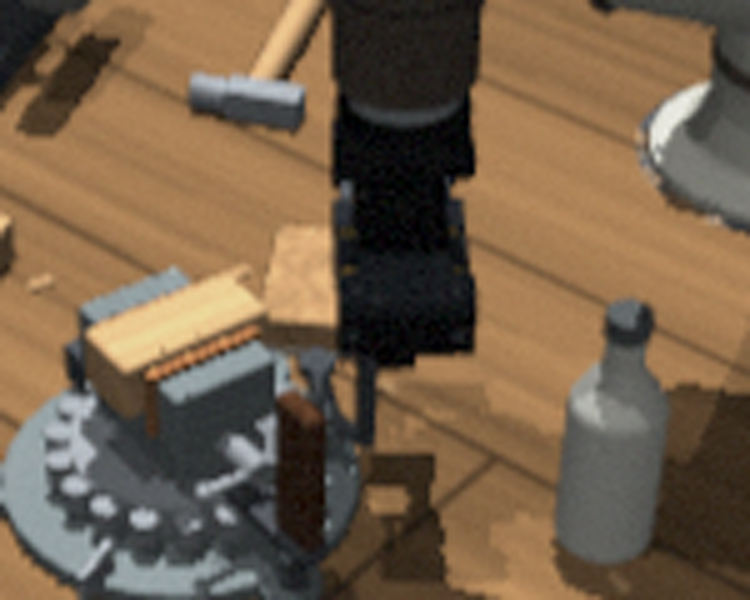

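```bash

python3 -m crank '[{"twist":[0.01,0.01,0],"dp":[0.5,-1.5,0],"hand":0},{"twist":[0,0,0],"dp":[0.5,-1.5,0],"hand":0},{"twist":[0,0,0],"dp":[0.5,-1.5,0],"hand":0},{"twist":[0,0,0],"dp":[0,0,0],"hand":0},{"twist":[0,0,0],"dp":[0,0,0],"hand":0},{"twist":[0,0,0],"dp":[0,0,0],"hand":0},{"twist":[0,0,0],"dp":[0,0,0],"hand":0},{"twist":[0,0,0],"dp":[0,0,0],"hand":0},{"twist":[0,0,0],"dp":[0,0,0],"hand":0},{"twist":[0,0,0],"dp":[0,0,0],"hand":0}]' 30
python3 go.py .493 .012 .133
python3 -m crank '[{"twist":[0,0,0],"dp":[0,0,0],"hand":0},{"twist":[0,0,0],"dp":[0,0,0],"hand":0},{"twist":[0,0,0],"dp":[0,0,0],"hand":0},{"twist":[0,0,0],"dp":[0,0,0],"hand":0},{"twist":[0,0,0],"dp":[0,0,0],"hand":0},{"twist":[0,0,0],"dp":[0,0,0],"hand":0},{"twist":[0,0,0],"dp":[0,0,0],"hand":0},{"twist":[0,0,0],"dp":[0,-1.5,0],"hand":0},{"twist":[0,0,0],"dp":[0,-1.5,0],"hand":0},{"twist":[0,0,0],"dp":[0,-1.5,0],"hand":0}]' 30
python3 go.py .493 .012 .133
```

```text
clock: 17.32
eef_pos: [0.4938, 0.0174, 0.1325]
ee_rot: [[-0.755, -0.655, -0.001], [-0.655, 0.755, 0.014], [-0.008, 0.011, -1.0]]
ft_force: [-2.1, 3.4, 1.9]
width: -0.0
yaw y 130.9431809198434 pos [0.4938 0.0174 0.1325] dp mm [ 4.1 -3.5 -0.6] F [-2.1  3.4  1.9] tilt tw [ 0.011  0.008 -0.   ]
clock: 18.15
eef_pos: [0.4941, 0.0171, 0.1325]
ee_rot: [[-0.756, -0.654, -0.005], [-0.654, 0.756, 0.019], [-0.008, 0.018, -1.0]]
ft_force: [-5.8, 9.7, 4.8]
width: 0.0005
yaw y 130.8773679980803 pos [0.4941 0.0171 0.1325] dp mm [ 4.1 -3.1 -0.6] F [-5.8  9.7  4.8] tilt tw [0.018 0.008 0.   ]
```

```bash

python3 -m crank '[{"twist":[0,0,0],"dp":[0,0,0],"hand":0},{"twist":[0,0,0],"dp":[0,4,0],"hand":0},{"twist":[0,0,0],"dp":[0,8,0],"hand":0},{"twist":[0,0,0],"dp":[0,8,0],"hand":0},{"twist":[0,0,0],"dp":[0,8,0],"hand":0},{"twist":[0,0,0],"dp":[0,8,0],"hand":0},{"twist":[0,0,0],"dp":[0,0,-10],"hand":0},{"twist":[0,0,0],"dp":[0,0,-25],"hand":0},{"twist":[0,0,0],"dp":[0,0,-25],"hand":0},{"twist":[0,0,0],"dp":[0,0,-25],"hand":0}]' 30
python3 - <<'E'
from h import *
np.set_printoptions(precision=4,suppress=True)
cs=imaging.calibration("scene");cw=imaging.calibration("wrist")
s=imaging.capture("scene")[:,:,::-1];w=imaging.capture("wrist")[:,:,::-1]
S=cv2.resize(s[120:240,260:410],None,fx=5,fy=5,interpolation=cv2.INTER_CUBIC)
cv2.imwrite("pics/s7.png",S);cv2.imwrite("pics/w7.png",w)
piv=np.array([.4616,-.0606])
for a in (0,.1,.2,.3,.4):
    R=np.array([[np.cos(a),-np.sin(a)],[np.sin(a),np.cos(a)]]); p=piv+R@np.array([.0406,.0613])
    for h in (.125,.045):
        u,v=proj(cs,[*p,h]); print(a,p,h,"scene crop",((u-260)*5,(v-120)*5),"wrist",proj(cw,[*p,h]))
import pickle; pickle.dump(cw,open("cw7.pkl","wb"))
E
```

```text
clock: 18.98
eef_pos: [0.463, 0.0438, 0.2149]
ee_rot: [[-0.756, -0.654, -0.021], [-0.655, 0.756, 0.01], [0.009, 0.021, -1.0]]
ft_force: [0.3, 0.8, -0.1]
width: 0.0006
0 [0.5022 0.0007] 0.125 scene crop (np.float64(364.4547474670358), np.float64(333.1880076828405)) wrist (np.float64(315.01666179688135), np.float64(141.65921389696274))
0 [0.5022 0.0007] 0.045 scene crop (np.float64(360.54884100156386), np.float64(436.19266526467027)) wrist (np.float64(315.012804743681), np.float64(136.69266134317428))
0.1 [0.4959 0.0044] 0.125 scene crop (np.float64(376.1141433602029), np.float64(330.8214696527933)) wrist (np.float64(317.94802168591445), np.float64(150.58175721339674))
0.1 [0.4959 0.0044] 0.045 scene crop (np.float64(371.79141852538123), np.float64(433.77653330086684)) wrist (np.float64(317.19094271116825), np.float64(143.35543511964266))
0.2 [0.4892 0.0075] 0.125 scene crop (np.float64(387.248260594896), np.float64(327.7514899101494)) wrist (np.float64(321.67768610122226), np.float64(159.01273346648225))
0.2 [0.4892 0.0075] 0.045 scene crop (np.float64(382.5305274225511), np.float64(430.64473064665617)) wrist (np.float64(319.9731552053828), np.float64(149.67981480592294))
0.3 [0.4823 0.01  ] 0.125 scene crop (np.float64(397.73650513989395), np.float64(324.0157252246408)) wrist (np.float64(326.1524606103762), np.float64(166.8901581955003))
0.3 [0.4823 0.01  ] 0.045 scene crop (np.float64(392.6501611250518), np.float64(426.8354058733165)) wrist (np.float64(323.3226142302815), np.float64(155.61449227605334))
0.4 [0.4751 0.0117] 0.125 scene crop (np.float64(407.4674375397038), np.float64(319.65947922044904)) wrist (np.float64(331.3159563772924), np.float64(174.1595868392086))
0.4 [0.4751 0.0117] 0.045 scene crop (np.float64(402.04300500938075), np.float64(422.39445378735695)) wrist (np.float64(327.19914649788205), np.float64(161.11334628551094))
```

View pics/s7.png

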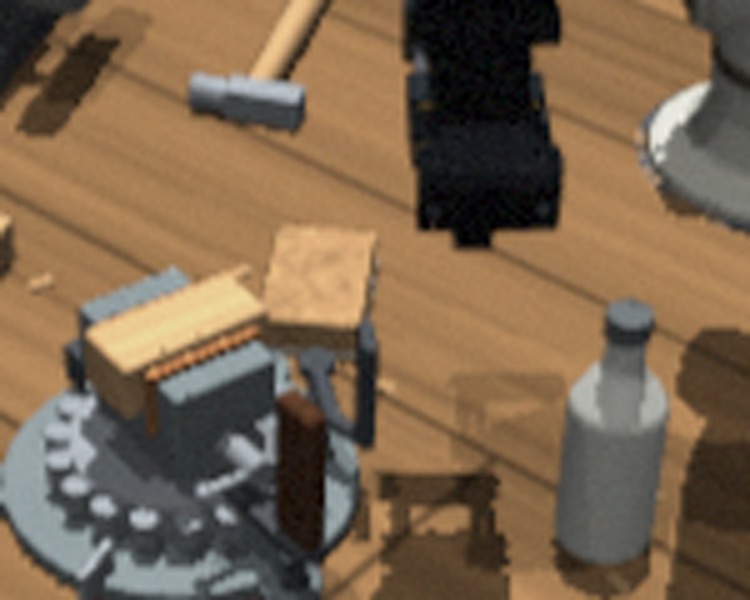

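View pics/w7.png

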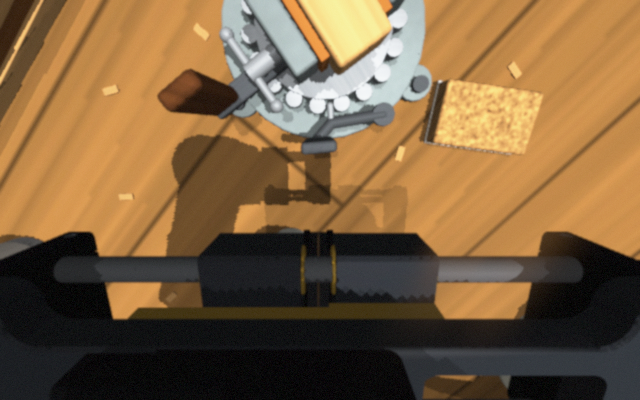

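```bash
python3 - <<'E'
import cv2
a=cv2.imread("pics/w7.png")[60:170,220:440]; cv2.imwrite("pics/w7z.png",cv2.resize(a,None,fx=3.6,fy=3.6,interpolation=cv2.INTER_CUBIC))
E
```

```text
(no output)
```

View pics/w7z.png

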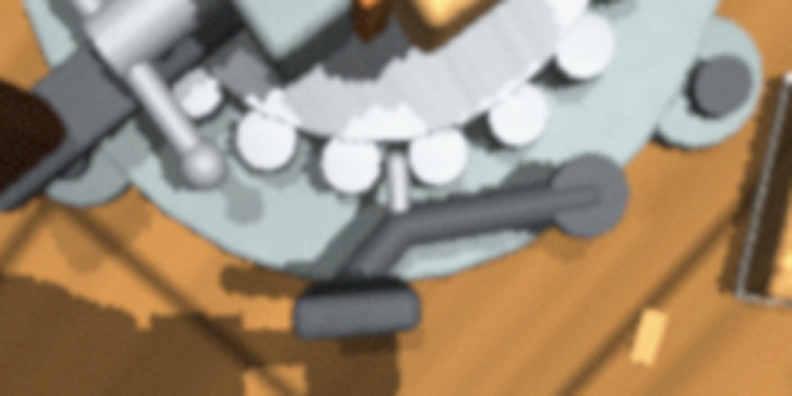

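```bash
python3 - <<'E'
from h import *
import pickle
np.set_printoptions(precision=4,suppress=True)
cw=pickle.load(open("cw7.pkl","rb")); cs=imaging.calibration("scene")
z=lambda u,v:(220+u/3.6,60+v/3.6)
p=onplane(cw,*z(356,300),.125); print("paddle",p,"scene",onplane(cs,260+368/5,120+330/5,.125))
a=onplane(cw,*z(300,298),.125);b=onplane(cw,*z(415,290),.125); d=b-a; print("width",np.hypot(d[0],d[1]),"x-axis deg",np.degrees(np.arctan2(d[1],d[0]))-90+0)
for C in ([.5753,-.0896],[.5735,-.087],[.5726,-.0861]):
    q=p[:2]-C; f=np.array([.6827,-.0535])-C; fa=np.degrees(np.arctan2(f[1],f[0])); g=onplane(cw,180,90,.152)[:2]-C
    print(np.hypot(*q),np.degrees(np.arctan2(q[1],q[0]))-fa,fa)
print("axis via lugs etc: piv",onplane(cw,*z(590,195),.045))
E
```

```text
paddle [ 0.499  -0.0003  0.125 ] scene [0.4984 0.0003 0.125 ]
width 0.025358251729857357 x-axis deg -225.2140520251508
0.11741687614530001 111.93001860052954 18.578867586837045
0.1142713127495367 113.61471050131085 17.054785807374415
0.11300219514040141 114.1270366848217 16.49372972339309
axis via lugs etc: piv [ 0.4627 -0.0639  0.045 ]
```

Both views put the paddle 113–117 mm from the axis, at 112–114° from the fin. The zoom shows the tooth between two lobes. That is home within measuring error, but I want a margin on the 0.06 rad limit. I'll do one more gentle press to confirm it's a hard stop.

```bash

python3 -m crank '[{"twist":[0.021,-0.009,0],"dp":[0,4,0],"hand":0},{"twist":[0,0,0],"dp":[0,0,12],"hand":0},{"twist":[0,0,0],"dp":[0,0,12],"hand":0},{"twist":[0,0,0],"dp":[0,0,12],"hand":0},{"twist":[0,0,0],"dp":[0,0,12],"hand":0},{"twist":[0,0,0],"dp":[0,0,12],"hand":0},{"twist":[0,0,0],"dp":[0,0,10],"hand":0},{"twist":[0,0,0],"dp":[0,0,6],"hand":0},{"twist":[0,0,0],"dp":[0,0,0],"hand":0},{"twist":[0,0,0],"dp":[0,0,0],"hand":0}]' 30
python3 go.py .494 .017 .1325
```

```text
clock: 19.92
eef_pos: [0.4599, 0.051, 0.1386]
ee_rot: [[-0.753, -0.658, 0.014], [-0.658, 0.753, 0.004], [-0.013, -0.006, -1.0]]
ft_force: [-0.1, -0.3, -0.3]
width: 0.0002
yaw y 131.12087387873748 pos [0.4599 0.051  0.1386] dp mm [ -3.3 -48.    6.4] F [-0.1 -0.3 -0.3] tilt tw [-0.006  0.013 -0.   ]
```

```bash

python3 -m crank '[{"twist":[-0.006,0.013,0],"dp":[0,-6,3],"hand":0},{"twist":[0,0,0],"dp":[-1,-8,3],"hand":0},{"twist":[0,0,0],"dp":[-1,-8,0],"hand":0},{"twist":[0,0,0],"dp":[-1,-7,0],"hand":0},{"twist":[0,0,0],"dp":[0,-5,0],"hand":0},{"twist":[0,0,0],"dp":[0,-4,0],"hand":0},{"twist":[0,0,0],"dp":[0,-2,0],"hand":0},{"twist":[0,0,0],"dp":[0,0,0],"hand":0},{"twist":[0,0,0],"dp":[0,0,0],"hand":0},{"twist":[0,0,0],"dp":[0,0,0],"hand":0}]' 30
python3 go.py .494 .017 .1325
```

```text
clock: 20.75
eef_pos: [0.4938, 0.0194, 0.1341]
ee_rot: [[-0.754, -0.657, 0.004], [-0.657, 0.754, 0.001], [-0.003, -0.002, -1.0]]
ft_force: [0.6, -0.7, -0.5]
width: 0.0006
yaw y 131.03402030531407 pos [0.4938 0.0194 0.1341] dp mm [ 1.4 -1.9  1.6] F [ 0.6 -0.7 -0.5] tilt tw [-0.002  0.003 -0.   ]
```

```bash

python3 -m crank '[{"twist":[0,0,0],"dp":[0,-1,0],"hand":0},{"twist":[0,0,0],"dp":[0,-1,0],"hand":0},{"twist":[0,0,0],"dp":[0,-1,0],"hand":0},{"twist":[0,0,0],"dp":[0,-1,0],"hand":0},{"twist":[0,0,0],"dp":[0,-1.5,0],"hand":0},{"twist":[0,0,0],"dp":[0,-2,0],"hand":0},{"twist":[0,0,0],"dp":[0,-2,0],"hand":0},{"twist":[0,0,0],"dp":[0,-2,0],"hand":0},{"twist":[0,0,0],"dp":[0,-2,0],"hand":0},{"twist":[0,0,0],"dp":[0,-2,0],"hand":0}]' 30
python3 go.py .494 .017 .1325
```

```text
clock: 21.58
eef_pos: [0.4949, 0.0179, 0.1343]
ee_rot: [[-0.753, -0.658, -0.011], [-0.658, 0.753, 0.016], [-0.002, 0.019, -1.0]]
ft_force: [-6.1, 8.4, 3.8]
width: 0.0005
yaw y 131.16421687046696 pos [0.4949 0.0179 0.1343] dp mm [ 1.3 -0.1  1.8] F [-6.1  8.4  3.8] tilt tw [ 0.019  0.002 -0.   ]
```

The finger stopped at the same plane to within 0.1 mm under about 10 N, so it is a hard stop. I'll back off and check.

```bash

python3 -m crank '[{"twist":[0,0,0],"dp":[0,0,0],"hand":0},{"twist":[0,0,0],"dp":[0,4,0],"hand":0},{"twist":[0,0,0],"dp":[0,8,0],"hand":0},{"twist":[0,0,0],"dp":[0,8,0],"hand":0},{"twist":[0,0,0],"dp":[0,8,0],"hand":0},{"twist":[0,0,0],"dp":[0,8,0],"hand":0},{"twist":[0,0,0],"dp":[0,0,-20],"hand":0},{"twist":[0,0,0],"dp":[0,0,-30],"hand":0},{"twist":[0,0,0],"dp":[0,0,-30],"hand":0},{"twist":[0,0,0],"dp":[0,0,-30],"hand":0}]' 30
python3 -m crank '[{"twist":[0,0,0],"dp":[0,0,-20],"hand":0},{"twist":[0,0,0],"dp":[0,0,-20],"hand":0},{"twist":[0,0,0],"dp":[0,0,0],"hand":0},{"twist":[0,0,0],"dp":[0,0,0],"hand":0},{"twist":[0,0,0],"dp":[0,0,0],"hand":0},{"twist":[0,0,0],"dp":[0,0,0],"hand":0},{"twist":[0,0,0],"dp":[0,0,0],"hand":0},{"twist":[0,0,0],"dp":[0,0,0],"hand":0},{"twist":[0,0,0],"dp":[0,0,0],"hand":0},{"twist":[0,0,0],"dp":[0,0,0],"hand":0}]' 30
python3 - <<'E'
from h import *
s=imaging.capture("scene")[:,:,::-1]
cv2.imwrite("pics/s9.png",cv2.resize(s[120:300,170:440],None,fx=2.9,fy=2.9,interpolation=cv2.INTER_CUBIC))
E
```

```text
clock: 22.42
eef_pos: [0.4631, 0.0466, 0.2418]
ee_rot: [[-0.751, -0.659, -0.03], [-0.66, 0.751, 0.009], [0.017, 0.026, -1.0]]
ft_force: [0.7, 0.1, -0.1]
width: 0.0004
clock: 23.25
eef_pos: [0.4623, 0.0489, 0.2873]
ee_rot: [[-0.749, -0.662, -0.022], [-0.663, 0.749, 0.011], [0.01, 0.023, -1.0]]
ft_force: [0.1, -0.2, 0.7]
width: 0.0004
```

View pics/s9.png

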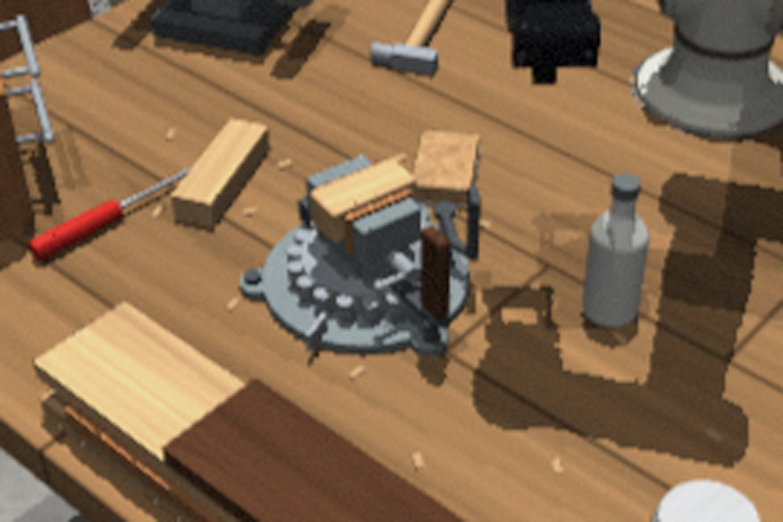

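The picture shows the grip at (435, 270), three clicks past the fin at (315, 335). The lever's paddle is in at (472, 220), the robot is clear, and the bottle, offcut, screwdriver and tin stand where they were.

```bash
python3 -c "
from workcell import bot
print(bot.hand_in())"
```

```text
the job is handed in; nothing more can be done
None
```

The vise is in the third click past the fin with the lock lever pushed home, and I handed the job in at about 23 s; no verdict was reported.

**Swing:** I gripped the handle one click clockwise of the fin and swung it about 80° anticlockwise in four 20° arcs. I then opened the fingers and let it settle. The camera put the grip about 58–59° past the fin, against 60° wanted.

**Lock lever:** I pushed the paddle in with closed fingers. It moved at about 4 N and then stopped hard. A second press stopped at the same place to within about 0.1 mm, at about 10 N in the bench plane. The highest force I read on the tool was about 12 N, against the 35 N limit.

**Last checks:**
- **Tooth:** the close-up shows it between two lobes of the turntable.
- **Paddle position:** it measured 113–117 mm from the turning axis at 112–114° from the fin, against 113 mm and 112° for fully home.
- **Disagreement:** a rough reading of the paddle's direction in the close-up came out about 0.07–0.1 rad off home, outside the 0.06 rad limit. I trusted the repeated hard stop over it.
- **Surroundings:** the bottle, tin, offcut and screwdriver look unmoved, and the robot stands clear.

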